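# Switch the coin-sorting chute to its other tray

## Robot

A 6-joint arm with a two-finger parallel gripper is mounted at the origin on the work surface. World frame = base frame: x ahead of the robot, y to its left, z up, the work surface at z = 0. Lengths are in m, angles in rad, forces in N, time in s.
With the tool pointing down it reaches from about 0.225 to 0.875 m from the base axis. Payload 3.4 kg.
Tool frame: the origin (TCP) lies at the very end of the fingers, on their centre line; the grasp point (between the pads) lies 19 mm behind it; z points along the fingers, y is the direction in which the jaws open and shut (so a half turn about z gives the same grasp; the last joint's range is limited). The gripper opens to 85 mm and grips with 20 to 120 N. Pads are 22 mm wide; open, the fingers measure 114 mm over their backs; the gripper's body (76 mm by 85 mm) begins 54 mm behind the grasp point. The pads swing forward as they close: fully open they stand 13 mm farther back than shut.
Start: joints at [-1.383, 0.276, 1.505, -0, 1.361, -0.121], TCP at [0.175, -0.548, 0.231] pointing down, gripper open.
Joint ranges: [-2.89, 2.89], [-0.75, 2.08], [0.22, 2.7], [-1.18, 4.32], [0.11, 2.71], [-2.7, 2.7]. Speed limits (rad/s): [2.57, 2.57, 3.14, 3.14, 3.14, 3.14].

## Interface

Orientations are given as a unit quaternion [w, x, y, z].
In Python, from rig import manip, viewer, job gives the robot as it stands.
- The arm moves only by the shell command python3 -m crank 'ROWS' [OPENING] [FORCE]. ROWS is JSON, a list of rows, each a list of 6 numbers: the shift along the tool's x, y, z in m, then the turn, a rotation vector about the tool's x, y, z in degrees. In form: [[dx, dy, dz, rx, ry, rz], ...]. A call has 1 to 20 rows; each row is the pose to reach, as a shift and turn from the pose measured when the call began, along the tool's axes at that moment; what a row does not reach only later rows make up. A row lasts 1/8 s, in which the tool goes at most 62.5 mm and 10.7 degrees, less where a joint would pass 70% of its speed; a pose out of reach is approached as far as the arm can. A call with a gripper value outside its range is refused whole. OPENING is the opening, from 0 (shut) to 1 (fully open), set as the call begins (- or left out, the last holds). The fingers move at their own pace and stop on an object; FORCE is the grip in N (left out, the last holds). Time passes only in rows, so rows that repeat a pose let the fingers close. It gives the time, the measured TCP pose, the force and the opening at its end, in the units of the state.
- manip.get_state(): the state, without advancing time (a new reading comes with each control period).
- viewer.get_image(name): name is "side" or "top" or "wrist"; returns a dict with "frame" (384x512x3 uint8, blue, green, red), "range_z" (384x512 float32, m along the optical axis (not along the pixel's ray), 0 where there is no reading), "intrinsics" (3x3 intrinsics, pixels), "world_from_camera" (4x4, takes a point from camera to world coordinates); the wrist camera has in their place "mount" (4x4, takes a point from camera to tool coordinates, whose origin is the TCP and whose axes are the flange's). Camera axes: x right, y up, looking along -z (the intrinsics and any distortion apply to the point x, -y, -z); pixel columns grow to the right and rows downward; lengths in m; the calibration is good to about 2 mm. The wrist camera is an equidistant fisheye: a pixel r from the principal point sees the ray r / f radians off the axis. A picture is of the moment at which its call begins: read the wrist's pose just before it.
- job.sign_off(): hands the job in, once; it reports no verdict.
The state is a dict: "clock": time; "qpos": joint angles; "qd": joint speeds; "effort": joint torques, N m; "position": TCP position; "ee_rot": TCP orientation; "contact_force": force on the tool from outside, world axes, zero at the start; "moment": the same for the moment, N m; "width": finger opening in m.
Only numpy, scipy, OpenCV 4.12 (cv2) and the standard library are available. Lean on these libraries where they do the work, as an engineer would, in place of code of your own. Each camera call takes 0.05 s, during which the arm holds its last target. There are 200 camera calls.

## Task

The gate of the coin-sorting chute is feeding one tray: rock it over its pivot so that it feeds the other tray and leave it standing so. Then push the two bronze coins that wait on the white feed plate over its lip, so that both slide down the other chute and come to rest in that tray. Use the fingertips only: do not lift or carry the coins, and do not disturb the jar, the beaker and the brush.

Things in the scene. Friction and masses are not known exactly. Their poses are not given: they have to be found in the camera images.
- chute: Fixed open-topped two-way chute of sheet metal. Origin on the table under the gate's middle; x points from the feed plate over the lip to the gate (about away from the robot), y to its left. Open throat with the gate: x -37 to 38, y -74 to 74 mm; far wall x 38 to 42 mm, top 172 mm up. One chute runs down left (+y) to tray_left, one right to tray_right. Polished, friction about 0.2
- lip (a point): middle of the lip, the front edge of the white, level feed plate, at its top (167 mm above the table); axes as chute. The plate is 114 mm deep (it runs from here towards -x) and 120 mm wide between two side rims 8 mm high; its rear edge is open. Coins pushed past the lip drop on the gate and slide to its low side
- gate (a joint): angle of the seesaw gate, a steel plate 140 mm long (y), 70 wide, 3 thick, rocking about an axle along x, 135 mm above the table over the chute's origin. Positive: left (+y) end down, feeds tray_left; negative: right end down, feeds tray_right; stops at +0.47 and -0.47. Weighted: past 0 it falls to the other stop by itself and stays. About 1 N at the ball or on the raised end moves it
- gate_knob (a point): centre of the gate's ball weight, a dark steel ball of 32 mm diameter on a thin rod outside the far wall, fixed to the gate 60 mm from its middle in the chute's x and 66 mm above the axle. It leans 30 mm (y) to the side that the gate feeds and can be pushed over sideways; the ball stands clear above the wall. This frame turns with the gate
- coin_large_center (a point): centre of the larger waiting bronze coin, a disc of 34 mm diameter and 6 mm thick, 36 g, lying flat on the feed plate
- coin_small_center (a point): centre of the smaller waiting bronze coin, a disc of 29 mm diameter and 5 mm thick, 22 g, lying flat on the feed plate
- tray_left_floor (a point): middle of the floor (8 mm above the table) of the fixed grey tray under the left chute, 215 mm from the chute's origin along +y; inside 110 x 140 mm (x, y), walls 52 mm high (30 mm on the chute's side); one coin sorted earlier lies in it. Axes as chute
- tray_right_floor (a point): the same for the tray under the right chute, 215 mm from the chute's origin along -y
- jar: bystander: lidded glass jar, 68 mm diameter, 95 mm high, standing on the table; origin under its centre
- beaker: bystander: clear open beaker, 72 mm diameter, 85 mm high, standing on the table; origin under its centre
- brush: bystander: flat brush 190 mm long with a wooden handle, lying on the table along the far side of the chute; origin on its underside, x along the handle
Things that resemble listed ones, but are neither listed nor needed, are in the scene too. What is shaped like the part that bears tray_left_floor but purple is not meant.

How it is judged:
On the way:
1. the gate is rocked over to its other stop, with both coins still on the feed plate (distance of gate_knob from where it was at the start of the episode above 0.034 m and (value of joint gate above 0.42 rad or value of joint gate below -0.42 rad) and z of each of coin_large_center, coin_small_center in the frame of chute above 0.155 m), for 0.2 s.
At the end, for the whole second after the job is handed in: The gate has been rocked from the stop where it stood to the other one (within 0.05 rad) and stays there, and both coins lie at rest inside the tray that it now feeds (distance of gate_knob from where it was at the start of the episode above 0.034 m and ((value of joint gate above 0.42 rad and x of coin_large_center in the frame of tray_left_floor between -0.055 and 0.055 m and y of coin_large_center in the frame of tray_left_floor between -0.072 and 0.072 m and z of each of coin_large_center, coin_small_center in the frame of tray_left_floor below 0.03 m and x of coin_small_center in the frame of tray_left_floor between -0.055 and 0.055 m and y of coin_small_center in the frame of tray_left_floor between -0.072 and 0.072 m) or (value of joint gate below -0.42 rad and x of coin_large_center in the frame of tray_right_floor between -0.055 and 0.055 m and y of coin_large_center in the frame of tray_right_floor between -0.072 and 0.072 m and z of each of coin_large_center, coin_small_center in the frame of tray_right_floor below 0.03 m and x of coin_small_center in the frame of tray_right_floor between -0.055 and 0.055 m and y of coin_small_center in the frame of tray_right_floor between -0.072 and 0.072 m)) and linear speed of each of coin_large, coin_small below 0.03 m/s); the robot touches nothing.
It fails at once if a coin is lifted off the feed plate, or carried over the throat (z of any of coin_large_center, coin_small_center in the frame of chute above 0.19 m or (x of coin_large_center in the frame of chute above -0.01 m and z of coin_large_center in the frame of chute above 0.172 m) or (x of coin_small_center in the frame of chute above -0.01 m and z of coin_small_center in the frame of chute above 0.172 m)).
It fails at once if a coin leaves the feed plate or the chute on some other way than over the lip (x of any of coin_large_center, coin_small_center in the frame of chute below -0.155 m or x of any of coin_large_center, coin_small_center in the frame of chute above 0.075 m or ((y of coin_large_center in the frame of chute above 0.085 m or y of coin_large_center in the frame of chute below -0.085 m) and z of coin_large_center in the frame of chute above 0.14 m) or ((y of coin_small_center in the frame of chute above 0.085 m or y of coin_small_center in the frame of chute below -0.085 m) and z of coin_small_center in the frame of chute above 0.14 m)).
It fails at once if the jar, the beaker or the brush is disturbed (moved by more than 30 mm) (distance of any of jar, beaker, brush from where it was at the start of the episode above 0.03 m).
It also fails if it takes over 51 s, if anything falls off the work surface, if the arm or the gripper's body presses on something with over 40 N, if the wrist force passes 120 N, or if a joint passes its speed limit or range.

## Working session

There is one attempt and no reset: what is moved stays moved. The work goes in short steps, Python scripts to look and compute and a shell command to move; the robot and the scene stay as the last step left them, time stands still between calls to the robot, and variables do not carry over. Pictures are saved under pics/ and viewed, about 8 in all and at most 12, crops included, and the job is handed in when it is done.

```bash
mkdir -p pics; ls; cat > h.py <<'E'
import numpy as np, cv2
from rig import manip, viewer, job
def grab(name):
    d=viewer.get_image(name); np.savez(f'/tmp/{name}.npz',**d); return d
def cloud(d):
    z=d['range_z']; K=d['intrinsics']; v,u=np.mgrid[:z.shape[0],:z.shape[1]]
    p=np.stack([(u-K[0,2])/K[0,0]*z,-(v-K[1,2])/K[1,1]*z,-z],-1)
    T=d['world_from_camera']; return p@T[:3,:3].T+T[:3,3]
E
python3 - <<'E'
from h import *
s=manip.get_state(); print(s['clock'],s['position'],s['ee_rot'],s['width'])
a=grab('top');b=grab('side')
for n,d in(('top',a),('side',b)):
    print(d['intrinsics'].round(1).tolist(),d['world_from_camera'].round(3).tolist(),[k for k in d])
    cv2.imwrite(f'pics/{n}1.png',cv2.resize(d['frame'],(800,600)))
E
```

```text
pics
0.0 [ 0.17464629 -0.54725619  0.23043054] [-9.32371228e-04  9.88104567e-01  1.53780672e-01 -2.86783697e-05] 0.08540338113411561
[[363.0, 0.0, 253.8], [0.0, 363.0, 189.0], [0.0, 0.0, 1.0]] [[-0.005, 0.996, -0.093, 0.445], [-1.0, -0.006, -0.014, 0.015], [-0.014, 0.093, 0.996, 1.227], [0.0, 0.0, 0.0, 1.0]] ['frame', 'range_z', 'intrinsics', 'world_from_camera']
[[459.9, 0.0, 252.6], [0.0, 459.9, 192.5], [0.0, 0.0, 1.0]] [[-0.94, 0.241, -0.241, 0.216], [-0.34, -0.666, 0.664, 0.918], [-0.0, 0.706, 0.708, 1.084], [0.0, 0.0, 0.0, 1.0]] ['frame', 'range_z', 'intrinsics', 'world_from_camera']
```

View pics/top1.png

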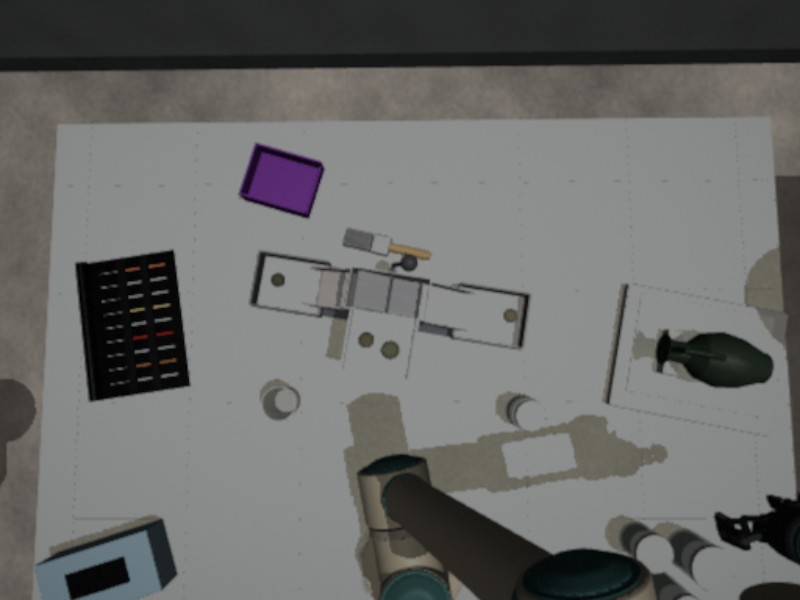

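View pics/side1.png

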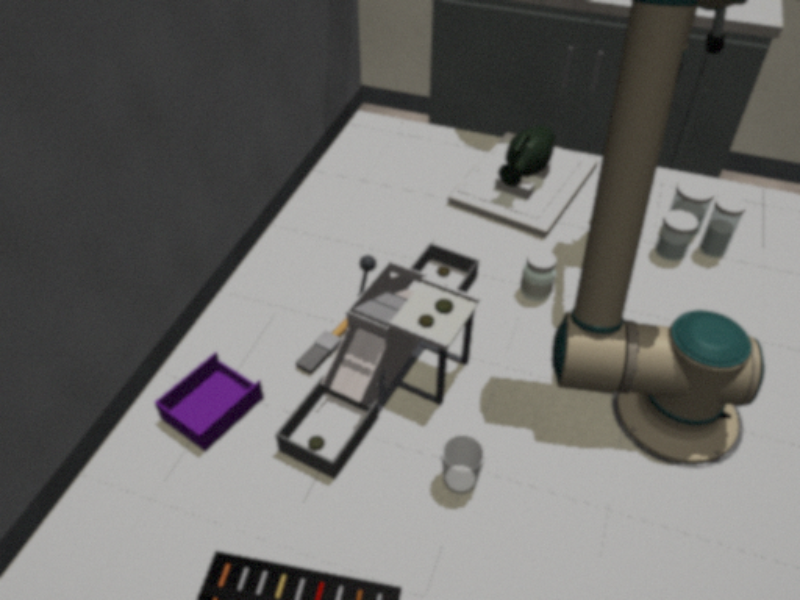

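The top view shows the chute, with the feed plate around (380,345) and the coins at (366,340) small and (390,350) large. The ball is at (408,262), right of the gate's middle (about (388,293)), so the gate feeds right and must be rocked left. The beaker is near (282,402), the jar near (525,412) and the brush at (390,245). The side view agrees.

```bash
cat > m.py <<'E'
from h import *
d=dict(np.load('/tmp/top.npz'));P=cloud(d);f=d['frame'].astype(int)
v,u=np.mgrid[:384,:512]
# feed plate
box=(u>205)&(u<285)&(v>185)&(v<250)&(abs(P[...,2]-.167)<.008)
q=P[box]; print('plate',q.mean(0),len(q))
r=cv2.minAreaRect(q[:,:2].astype(np.float32)*1000); print(r, cv2.boxPoints(r).round(0).tolist())
hsv=cv2.cvtColor(d['frame'],cv2.COLOR_BGR2HSV)
m=((u>215)&(u<275)&(v>200)&(v<240)&(d['frame'].max(-1)<110)).astype(np.uint8)
n,l,st,c=cv2.connectedComponentsWithStats(m)
for i in range(1,n):
    if st[i,4]>15: print('coin?',c[i],st[i,4],P[l==i].mean(0))
for nm in('top','side'):
    d=dict(np.load(f'/tmp/{nm}.npz'));P=cloud(d)
    b=(P[...,2]>.178)&(P[...,2]<.24)&(P[...,0]>.5)&(P[...,0]<.85)&(abs(P[...,1])<.25)
    print(nm,'ball',b.sum(),P[b].mean(0),P[b].min(0),P[b].max(0))
    for z0 in (.167,): 
        b=(abs(P[...,2]-z0)<.012)&(P[...,0]>.35)&(P[...,0]<.75)&(abs(P[...,1])<.25)
        q=P[b];print('level',len(q),q.min(0),q.max(0)); r=cv2.minAreaRect(q[:,:2].astype(np.float32)*1000);print(r,cv2.boxPoints(r).round(0).tolist())
d=dict(np.load('/tmp/top.npz'))
cv2.imwrite('pics/topcrop.png',cv2.resize(d['frame'][135:265,150:350],(800,520),interpolation=cv2.INTER_CUBIC))
E
python3 m.py
```

```text
plate [0.46182698 0.06460166 0.16789921] 1793
((476.484619140625, 54.04537582397461), (156.60330200195312, 162.81854248046875), 86.06829071044922) [[390.0, -18.0], [552.0, -30.0], [563.0, 127.0], [401.0, 138.0]]
coin? [218.52380952 203.76190476] 42 [0.50990583 0.15129299 0.00607821]
coin? [271.0625     208.64583333] 48 [ 0.4918346  -0.02514016  0.02104778]
coin? [217.26415094 217.41509434] 53 [0.46408545 0.15332211 0.02355488]
coin? [233.71794872 216.94871795] 78 [0.46254603 0.08843914 0.17181588]
coin? [249.125      223.41964286] 112 [0.44364518 0.04373759 0.17306608]
top ball 94 [0.60283745 0.00830548 0.20436102] [ 0.58938421 -0.00593423  0.19274779] [0.61880706 0.02285927 0.21323277]
level 2190 [ 0.39282991 -0.03257646  0.15501609] [0.61093599 0.13685431 0.17874559]
((506.66864013671875, 55.1552848815918), (153.8803253173828, 214.2854766845703), 80.4760513305664) [[388.0, -3.0], [600.0, -38.0], [625.0, 113.0], [414.0, 149.0]]
side ball 99 [0.59730236 0.01483778 0.20042792] [ 0.58416712 -0.0046362   0.17833189] [0.61250841 0.02543059 0.21314176]
level 2087 [ 0.38652476 -0.03610116  0.15500497] [0.60652033 0.14003232 0.17891628]
((502.3692626953125, 55.287235260009766), (160.38710021972656, 215.3195343017578), 80.63191223144531) [[383.0, -6.0], [596.0, -41.0], [622.0, 117.0], [409.0, 152.0]]
```

View pics/topcrop.png

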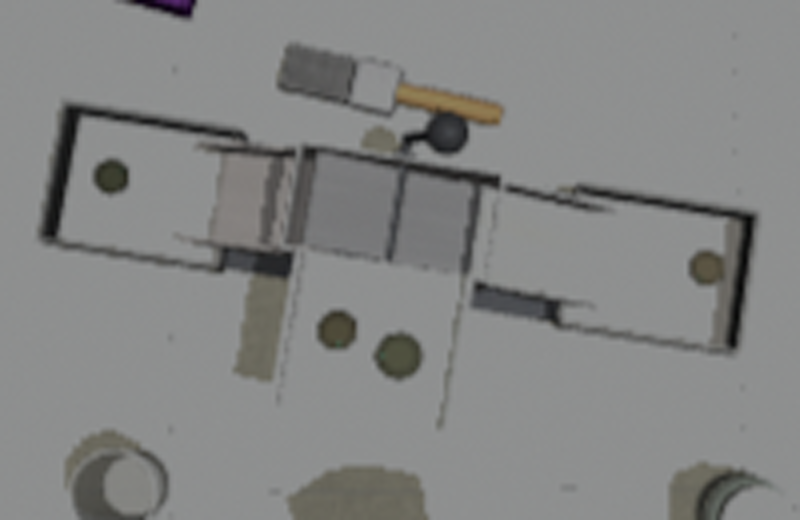

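```bash
python3 -m crank '[[0.046,-0.029,0,0,0,2],[0.092,-0.058,0,0,0,4],[0.139,-0.087,0,0,0,7],[0.185,-0.116,0,0,0,9],[0.231,-0.145,0,0,0,11],[0.277,-0.174,0,0,0,13],[0.323,-0.203,0,0,0,16],[0.370,-0.232,0,0,0,18],[0.416,-0.261,0,0,0,20],[0.462,-0.290,0,0,0,22],[0.508,-0.319,0,0,0,25],[0.5545,-0.348,0,0,0,27],[0.5545,-0.348,0,0,0,27],[0.5545,-0.348,0,0,0,27]]' 0
python3 - <<'E'
from h import *
d=grab('top');cv2.imwrite('pics/top2.png',cv2.resize(d['frame'][120:260,150:350],(800,560),interpolation=cv2.INTER_CUBIC))
d=grab('side');cv2.imwrite('pics/side2.png',cv2.resize(d['frame'][110:310,150:350],(600,600),interpolation=cv2.INTER_CUBIC))
E
```

```text
clock: 1.85
position: [0.5965, -0.0473, 0.2305]
ee_rot: [-0.001, 0.997, -0.081, -0.001]
contact_force: [-0.1, -0.3, -0.4]
width: -0.0001
```

View pics/side2.png

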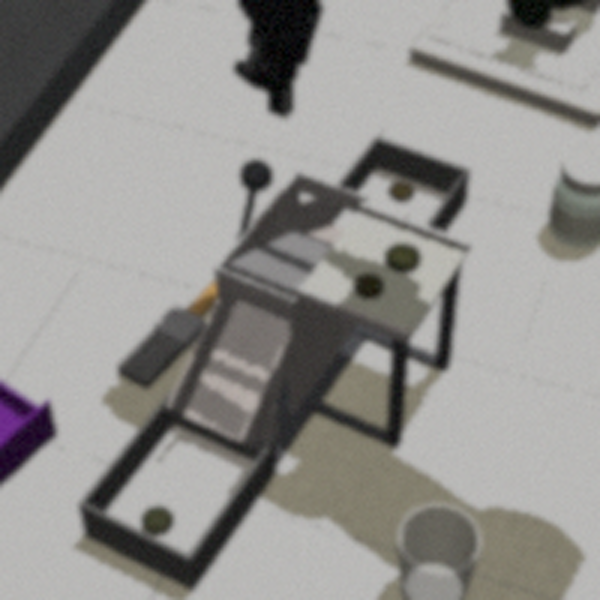

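The closed fingers hang at (280,105), right of the ball at (255,175) and clear of the wall. Next I descend and push the ball left.

```bash
python3 -m crank '[[0,0,0.022,0,0,0],[0,0,0.042,0,0,0],[0,-0.01,0.042,0,0,0],[0,-0.02,0.042,0,0,0],[0,-0.028,0.042,0,0,0],[0,-0.036,0.042,0,0,0],[0,-0.044,0.042,0,0,0],[0,-0.052,0.042,0,0,0],[0,-0.06,0.042,0,0,0],[0,-0.068,0.042,0,0,0],[0,-0.074,0.042,0,0,0],[0,-0.074,0.042,0,0,0],[0,-0.04,0.042,0,0,0],[0,-0.03,0.0,0,0,0],[0,-0.03,-0.02,0,0,0],[0,-0.03,-0.02,0,0,0]]' 0
python3 - <<'E'
from h import *
d=grab('side');cv2.imwrite('pics/side3.png',cv2.resize(d['frame'][110:310,150:350],(600,600),interpolation=cv2.INTER_CUBIC))
E
```

```text
clock: 3.95
position: [0.6021, -0.0193, 0.2529]
ee_rot: [-0.0, 0.997, -0.082, 0.001]
contact_force: [0.5, 0.8, 0.1]
width: -0.0001
```

View pics/side3.png

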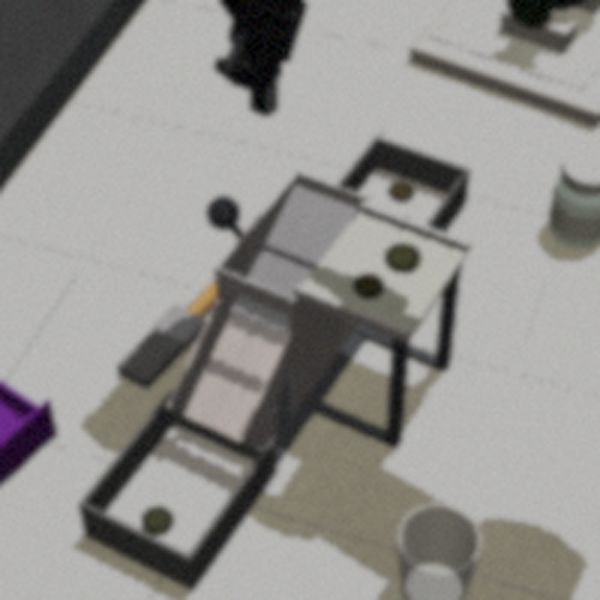

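The gate now stands on the other stop: the ball is at (222,212), leaning left, and both coins are still on the plate. I'll cross-check the coin positions from the side view.

```bash
python3 - <<'E'
from h import *
d=dict(np.load('/tmp/side.npz'));K=d['intrinsics'];T=d['world_from_camera']
def ray(u,v,z):
    r=T[:3,:3]@np.array([(u-K[0,2])/K[0,0],-(v-K[1,2])/K[1,1],-1]);return T[:3,3]+r*(z-T[2,3])/r[2]
f=d['frame'];R=np.array([[.987,-.162],[.162,.987]]);o=np.array([.547,.047])
m=(cv2.cvtColor(f,cv2.COLOR_BGR2HSV)[...,1]>70)&(f.max(-1)<120)
P=cloud(d); m&=(abs(P[...,2]-.171)<.015)&(P[...,0]<.53)
n,l,st,c=cv2.connectedComponentsWithStats(m.astype(np.uint8))
for i in range(1,n):
    if st[i,4]>25:
        p=ray(*c[i],.172);print(c[i],st[i,4],p,R@(p[:2]-o),P[l==i].mean(0))
for p in((368,286),(402,257)):
    q=ray(150+p[0]/3-.33,110+p[1]/3-.33,.172);print('hand',q,R@(q[:2]-o))
b=(P[...,2]>.178)&(P[...,2]<.216)&(P[...,0]>.56)&(P[...,0]<.66)&(P[...,1]>.0)&(P[...,1]<.12)
print('ball',b.sum(),P[b].mean(0),R@(P[b].mean(0)[:2]-o))
q=P[(abs(P[...,2]-.167)<.003)&(P[...,0]<.5)&(P[...,0]>.3)];print('plate z',np.median(q[:,2]),len(q))
E
```

```text
[283.87804878 195.36585366] 41 [0.4402612  0.04372793 0.172     ] [-0.10482112 -0.02052122] [0.43988082 0.04522273 0.17357959]
[272.39285714 205.10714286] 28 [0.4586946 0.090038  0.172    ] [-0.09412959  0.02817303] [0.45840886 0.09101952 0.1730952 ]
[428.81837607 294.47008547] 468 [0.03350182 0.23580255 0.172     ] [-0.53740871  0.10316141] [0.0335129  0.23503943 0.17098023]
hand [0.45896006 0.08972021 0.172     ] [-0.0938161   0.02790238]
hand [0.44083943 0.04381587 0.172     ] [-0.10426465 -0.02034075]
ball 101 [0.60673902 0.07381832 0.20130913] [0.05461785 0.03614741]
plate z 0.16754821030329803 957
```

```bash
python3 -m crank '[[-0.05,-0.02,0,0,0,0],[-0.10,-0.042,0,0,0,0],[-0.15,-0.065,0,0,0,0],[-0.195,-0.0835,0,0,0,0],[-0.195,-0.0835,0.03,0,0,0],[-0.195,-0.0835,0.06,0,0,0],[-0.195,-0.0835,0.076,0,0,0],[-0.195,-0.0835,0.083,0,0,0],[-0.195,-0.0835,0.083,0,0,0]]' 0
python3 - <<'E'
from h import *
d=grab('side');cv2.imwrite('pics/side4.png',cv2.resize(d['frame'][140:260,210:370],(800,600),interpolation=cv2.INTER_CUBIC))
E
```

```text
clock: 5.12
position: [0.422, 0.0954, 0.168]
ee_rot: [-0.0, 0.997, -0.082, -0.001]
contact_force: [0.7, -0.1, 0.3]
width: -0.0002
```

View pics/side4.png

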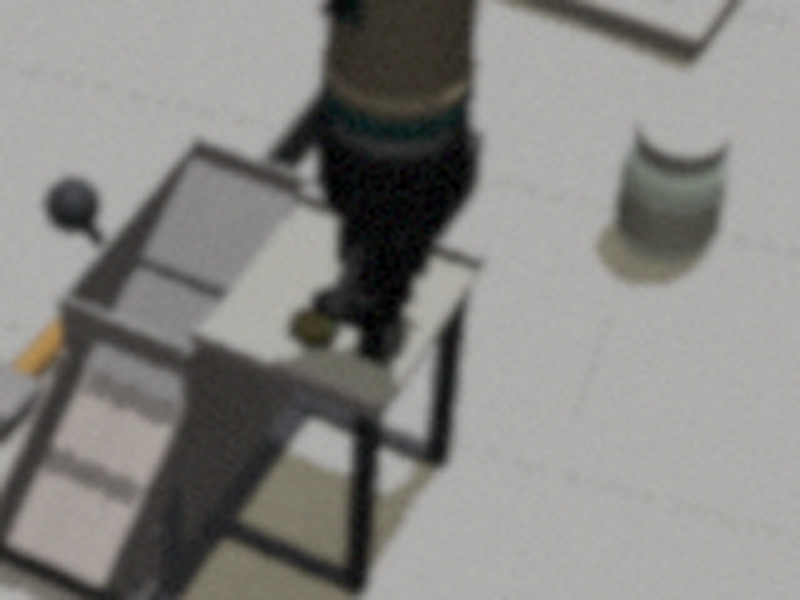

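The fingertip at (375,345) stands behind the small coin at (315,328), with no contact force, so I push.

```bash
python3 -m crank '[[0.005,0,-0.0015,0,0,0],[0.012,0,-0.0015,0,0,0],[0.020,0,-0.0015,0,0,0],[0.029,0,-0.0015,0,0,0],[0.038,0,-0.0015,0,0,0],[0.047,0,-0.0015,0,0,0],[0.056,0,-0.0015,0,0,0],[0.065,0,-0.0015,0,0,0],[0.074,0,-0.0015,0,0,0],[0.083,0,-0.0015,0,0,0],[0.085,0,-0.0015,0,0,0],[0.06,0,-0.005,0,0,0],[0.04,0,-0.04,0,0,0],[0,0,-0.07,0,0,0],[0,0,-0.07,0,0,0],[0,0,-0.07,0,0,0]]' 0
python3 - <<'E'
from h import *
d=grab('side');cv2.imwrite('pics/side5.png',cv2.resize(d['frame'][130:310,150:350],(800,600),interpolation=cv2.INTER_CUBIC))
E
```

```text
clock: 7.18
position: [0.4225, 0.0953, 0.2381]
ee_rot: [-0.0, 0.997, -0.082, -0.0]
contact_force: [-0.4, 0.8, -0.6]
width: -0.0002
```

View pics/side5.png

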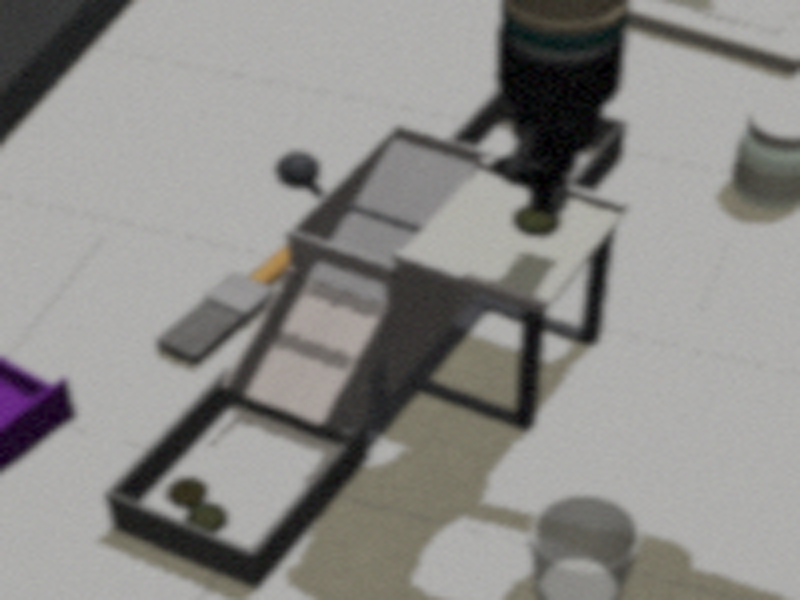

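The small coin lies in the left tray at about (187,492) or (207,517), beside the earlier one, and the large coin sits at (537,222). Next I push the large one.

```bash
python3 -m crank '[[-0.009,0.024,0,0,0,0],[-0.009,0.048,0,0,0,0],[-0.009,0.048,0.03,0,0,0],[-0.009,0.048,0.055,0,0,0],[-0.009,0.048,0.067,0,0,0],[-0.009,0.048,0.067,0,0,0]]' 0
python3 -m crank '[[0.005,0,0,0,0,0],[0.012,0,0,0,0,0],[0.020,0,0,0,0,0],[0.029,0,0,0,0,0],[0.038,0,0,0,0,0],[0.047,0,0,0,0,0],[0.056,0,0,0,0,0],[0.065,0,0,0,0,0],[0.074,0,0,0,0,0],[0.083,0,0,0,0,0],[0.092,0,0,0,0,0],[0.092,0,0,0,0,0],[0.06,0,-0.005,0,0,0],[0.04,0,-0.04,0,0,0],[0,0,-0.07,0,0,0],[-0.04,0,-0.1,0,0,0],[-0.04,0,-0.1,0,0,0],[-0.04,0,-0.1,0,0,0]]' 0
python3 - <<'E'
from h import *
d=grab('side');cv2.imwrite('pics/side6.png',cv2.resize(d['frame'][130:310,150:350],(800,600),interpolation=cv2.INTER_CUBIC))
E
```

```text
clock: 7.98
position: [0.4056, 0.0493, 0.1696]
ee_rot: [-0.0, 0.997, -0.082, -0.002]
contact_force: [0.2, 0.5, 0.3]
width: -0.0004
clock: 10.22
position: [0.3666, 0.0557, 0.2697]
ee_rot: [-0.0, 0.997, -0.082, -0.002]
contact_force: [0.3, 0.8, 0.9]
width: -0.0001
```

View pics/side6.png

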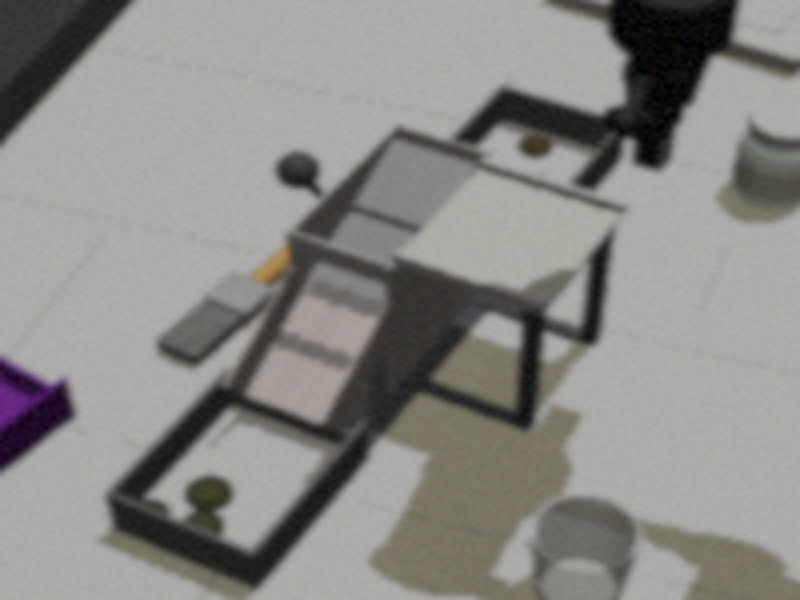

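The feed plate is empty and three coins lie in the left tray, at (208,492), (203,522) and (155,507). The ball still leans left. I'll check that they are at rest, then hand in.

```bash
python3 -m crank '[[0,0,0,0,0,0],[0,0,0,0,0,0],[0,0,0,0,0,0],[0,0,0,0,0,0]]' && python3 - <<'E'
from h import *
a=dict(np.load('/tmp/side.npz'));d=grab('side')
g=lambda x:cv2.GaussianBlur(x['frame'],(5,5),0)[240:310,170:245].astype(int)
print('max diff in tray',abs(g(a)-g(d)).max())
t=grab('top');P=cloud(t);f=t['frame'];R=np.array([[.987,-.162],[.162,.987]])
L=(P[...,:2]-[.547,.047])@R.T-[0,.215]
m=(abs(L[...,0])<.05)&(abs(L[...,1])<.066)&(f.max(-1)<110)
n,l,st,c=cv2.connectedComponentsWithStats(m.astype(np.uint8))
for i in range(1,n):
    if st[i,4]>15: print(c[i],st[i,4],L[l==i].mean(0),np.percentile(P[l==i][:,2],[50,90]))
print(manip.get_state()['contact_force'])
job.sign_off()
E
```

```text
clock: 10.78
position: [0.3668, 0.0556, 0.269]
ee_rot: [-0.0, 0.997, -0.082, -0.003]
contact_force: [0.3, -0.9, -0.3]
width: -0.0
max diff in tray 13
[172.87179487 168.64102564] 39 [0.03944807 0.05396022] [0.01234493 0.01646086]
[178.18918919 177.73648649] 148 [0.01169024 0.03061   ] [0.01324592 0.01654194]
[-0.03934513  0.43013194  0.12529253]
the job is handed in; nothing more can be done
```

I rocked the gate from its right stop over to the left by pushing the ball weight with the closed fingertips. Then I pushed the small coin and the large coin over the lip, one at a time. The job was handed in at about 11 s of the 51 s allowed; no verdict was reported.

Last checks:
- **Coins:** the feed plate is empty, and the left tray holds three coins, the two pushed and the one sorted earlier. Two of them touch, so they showed as one patch. That patch's centre is 12 mm (x) and 31 mm (y) from the tray's middle, and the third coin is 39 mm and 54 mm from it. All are inside the limits and at most 17 mm above the table. I did not tell apart which of the three is the small coin.
- **At rest:** pictures taken about half a second apart differ in the tray only by what looks like camera noise.
- **Gate:** the ball leans to the left stop, measured about 36 mm left of the middle after rocking against the 30 mm expected. The camera reading is biased by a few mm. I judged the stop by eye and by this ball position, as the gate angle cannot be read directly.
- **Bystanders and contact:** the brush, beaker and jar look unmoved in the side pictures; I did not measure them. The arm is clear of everything, with a contact force below 1 N.

No check failed.

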